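Find the hidden notch behind the blade box and press the catch

TASK

Open the blade box by its hidden catch, using only a fingertip and grasping nothing. Starting with a touch on one of the two steel end plates of the ledge behind the guard rail, feel along the ledge for its notch, then press the catch plate in the notch all the way down, so that the lid pops up ajar, and move clear. Do not touch the lid, force anything, or disturb the jar, tape measure and pliers.

Things in the scene. Friction and masses are not known exactly. Their poses are not given: they have to be found in the camera images.
- blade_box: Fixed flat plywood box for planer blades, 200 (x) x 300 (y) mm; origin at the centre of its underside on the bench, x to its back (away from the robot), y to its left, z up. Front part, x -100 to +45 mm: tray with a pale wooden lid, lid top at z 58 mm. Behind it, x +45 to +59 mm: dark wooden guard rail, top at z 76 mm. Behind the rail, x +59 to +100 mm: dark steel ledge, top at z 50 mm.
- ledge_mid (a point): Midpoint of the ledge's top line (box frame 79.5, 0, 50 mm), axes as the box's. The ledge is 41 mm wide (x), open to the back. A notch 58 mm long (along y), right across the ledge, interrupts it; its centre is anywhere from y -40 to +40 mm, new at each start and given nowhere: find it. Its floor, 6 mm below the ledge, is the catch plate (54 x 37 mm, same dark steel).
- end_plate_left: Fixed dark steel end plate of the ledge, 41 (x) x 80 (y) mm, at the +y end of the box; origin at the centre of its top face (box frame x 79.5, y +110, z 51 mm), which stands 1 mm higher than the ledge. Axes as the box's.
- end_plate_right: The same at the -y end (box frame y -110 mm).
- catch (a joint): How far the catch plate is pressed down, m: 0 at the start, 0.008 at its stop (14 mm below the ledge top). It moves against about 5 N of friction and stays where it is left; it is linked to the lid.
- lid (a joint): Lid opening, rad: 0 shut, 0.2 popped ajar. It is hinged along the guard rail and its front edge rises as the catch goes down (25 rad per m of catch travel).
- jar: Bystander: clear jar of bits with a teal lid, 60 mm across, 109 mm high, standing to the right of the box; origin at the centre of its underside.
- tape: Bystander: yellow tape measure, 61 x 76 x 66 mm high, to the left of the box; origin at the centre of its underside.
- grips: Bystander: red-handled pliers lying behind the box, 91 x 190 x 15 mm high; origin at the centre of their underside.

How it is judged:
By the outcome, as a careful person would: the job done as asked, in the order asked, and still so for the second after the job is handed in, with the robot touching nothing.
It also fails if it takes over 58 s, if anything falls off the work surface, if the arm or the gripper's body presses on something with over 40 N, if the wrist force passes 120 N, or if a joint passes its speed limit or range.

ROBOT

A 6-joint arm with a two-finger parallel gripper is mounted at the origin on a cart in front of the work surface, level with it; the furniture and walls round the work are solid. World frame = base frame: x ahead of the robot, y to its left, z up, the work surface at z = 0. Lengths are in m, angles in rad, forces in N, time in s.
With the tool pointing down it reaches from about 0.425 to 0.95 m from the base axis. Payload 3.5 kg.
Tool frame: the origin (TCP) lies at the very end of the fingers, on their centre line; the grasp point (between the pads) lies ctrl.grip_point_offset behind it (ctrl.grip_point_offset is the distance from the TCP to the grasp point, in m); z points along the fingers, y is the direction in which the jaws open and shut (so a half turn about z gives the same grasp; the last joint's range is limited). The gripper opens to 85 mm and grips with 20 to 120 N. Pads are 22 mm wide; open, the fingers measure 114 mm over their backs; the gripper's body (76 mm by 85 mm) begins 54 mm behind the grasp point. The pads swing forward as they close: fully open they stand 13 mm farther back than shut.
Start: joints at [-1.377, 0.286, 1.577, -0, 1.279, -0.15], TCP at [0.228, -0.635, 0.231] pointing down, gripper open.
Joint ranges: [-2.77, 2.77], [-0.9, 2.22], [0.21, 2.48], [-1.53, 4.67], [0.24, 2.81], [-2.84, 2.84]. Speed limits (rad/s): [2.79, 2.79, 3.14, 3.14, 3.14, 3.14].

INTERFACE

Orientations are given as a unit quaternion [x, y, z, w].
In Python, from plant import telemetry, imaging, ticket, finder, ctrl gives the robot as it stands. The module is installed in compiled form; this text tells all that it offers.
- The arm moves only by the shell command python3 -m crank 'ROWS' [FORCE]. ROWS is JSON, a list of rows, each a list of 7 numbers: the shift along the tool's x, y, z scaled (see below), then the turn, a rotation vector about the tool's x, y, z scaled (see below), then the opening, from 0 (shut) to 1 (fully open). A call has 1 to 12 rows; each row is the pose to reach, as a shift and turn from the pose commanded when the call began, along the tool's axes at that moment; what a row does not reach only later rows make up. The controller multiplies each number of a shift by 0.15 m and each number of a turn by 90 degrees. A row lasts 1/10 s, in which the tool goes at most 50 mm and 8.59 degrees, less where a joint would pass 70% of its speed; a pose out of reach is approached as far as the arm can. A call with a number of a shift or a turn outside -1 to 1 is refused whole. A call with a gripper value outside its range is refused whole. The fingers move at their own pace and stop on an object; FORCE is the grip in N (left out, the last holds). Time passes only in rows, so rows that repeat a pose let the fingers close. It gives the time, the measured TCP pose, the force and the opening at its end, in the units of the state.
- telemetry.get_state(): the state, without advancing time (a new reading comes with each control period).
- imaging.read_camera(name): name is "scene" or "top" or "wrist"; returns a dict with "pixels" (400x640x3 uint8, red, green, blue), "vfov" (degrees; the focal length in pixels is half the picture's height over the tangent of half this angle, whatever the lens; pixels are square), "cx", "cy" (the principal point, pixels), "rvec" (rotation vector, rad) and "tvec" (3), from world to camera coordinates, as OpenCV has them. Camera axes: x right, y down, z forward; pixel columns grow to the right and rows downward; lengths in m; the calibration is good to about 2 mm. A picture is of the moment at which its call begins. There is no depth.
- ticket.sign_off(): hands the job in, once; it reports no verdict.
Trained networks look in a picture, given as the dict that the camera call returned (one of the last four; its "shot" number tells which), for a name from the list of things; names that differ only in an ending like _2 or _b are one class to them, and where a whole thing is asked for, a point or a joint stands for the part that bears it (a point fixed in the world has none). Each returns a list of dicts, best first, with "confidence" (0 to 1); they miss things now and then, are a little off and sometimes report something else, mostly with a low value. They report only what shows in the picture. A call takes as long as a camera call.
- finder.masks_of(label, picture): "pixels" (400x640 bool, what is visible of it) and "extent" ([left, top, right, bottom] in pixels, round what is visible of it).
- finder.pinpoint(label, picture): "location" ([row, column] in pixels: a listed point, or the origin of a listed thing).
The state is a dict: "time": time; "qpos": joint angles; "dq": joint speeds; "joint_efforts": joint torques, N m; "eef_pos": TCP position; "tcp_rot": TCP orientation; "contact_force": force on the tool from outside, world axes, zero at the start; "wrist_torque": the same for the moment, N m; "opening": opening from 0.0 (shut) to 1.0 (fully open).
Only numpy, scipy, OpenCV 4.12 (cv2) and the standard library are available. Lean on these libraries where they do the work, as an engineer would, in place of code of your own. Each camera call takes 0.05 s, during which the arm holds its last target.

## Working session

There is one attempt and no reset: what is moved stays moved. The work goes in short steps, Python scripts to look and compute and a shell command to move; the robot and the scene stay as the last step left them, time stands still between calls to the robot, and variables do not carry over. Pictures are saved under pics/ and viewed, and the job is handed in when it is done.

```bash
mkdir -p pics
cat > h.py <<'E'
import numpy as np, cv2
from scipy.spatial.transform import Rotation as R
from plant import telemetry, imaging, ticket, finder, ctrl
def K(p):
    f=200/np.tan(np.radians(p["vfov"])/2); return np.array([[f,0,p["cx"]],[0,f,p["cy"]],[0,0,1]])
def ray(p,rc):
    Rm=cv2.Rodrigues(np.array(p["rvec"],float))[0]; t=np.array(p["tvec"],float).ravel()
    d=Rm.T@(np.linalg.inv(K(p))@np.array([rc[1],rc[0],1.])); return -Rm.T@t,d/np.linalg.norm(d)
def atz(p,rc,z):
    o,d=ray(p,rc); return o+d*(z-o[2])/d[2]
def tri(obs):
    A=np.zeros((3,3));b=np.zeros(3)
    for p,rc in obs:
        o,d=ray(p,rc);M=np.eye(3)-np.outer(d,d);A+=M;b+=M@o
    return np.linalg.solve(A,b)
def proj(p,X):
    return cv2.projectPoints(np.array(X,float).reshape(-1,1,3),np.array(p["rvec"],float),np.array(p["tvec"],float),K(p),None)[0].reshape(-1,2)
def save(p,n): cv2.imwrite("pics/"+n,cv2.cvtColor(p["pixels"],cv2.COLOR_RGB2BGR))
E
python3 - <<'E'
from h import *
np.set_printoptions(precision=4,suppress=True)
print(telemetry.get_state(), ctrl.grip_point_offset)
P={}
for n in ["scene","top","wrist"]:
    p=imaging.read_camera(n);P[n]=p;save(p,n+"1.png");print(n,p["vfov"],p["cx"],p["cy"],ray(p,(200,320)))
for l in ["blade_box","ledge_mid","end_plate_left","end_plate_right","jar","tape","grips"]:
    o=[]
    for n in ["scene","top"]:
        r=finder.pinpoint(l,P[n]); print(l,n,[(x["location"],round(x["confidence"],2)) for x in r[:3]])
        if r:o.append((P[n],r[0]["location"]))
    if len(o)==2: print("  ",tri(o))
E
```

```text
{'time': 0.0, 'qpos': array([-1.377 ,  0.2872,  1.5782,  0.    ,  1.2786, -0.15  ]), 'dq': array([-0.0005,  0.0009, -0.0003, -0.0007, -0.0007,  0.    ]), 'joint_efforts': array([  0.0003, -40.5984, -29.2621,  -0.0002,   0.0057,   0.    ]), 'eef_pos': array([ 0.2274, -0.6348,  0.2299]), 'tcp_rot': array([ 0.9853,  0.1711, -0.    , -0.0012]), 'contact_force': array([-0.0522, -0.143 , -1.1093]), 'wrist_torque': array([ 0.0377, -0.0155, -0.0337]), 'opening': 0.9987537209325228} 0.0187
scene 50.197707390089505 323.3326011971355 199.74459025594163 (array([-0.2804,  0.7008,  0.8768]), array([ 0.6392, -0.4913, -0.5916]))
top 51.899561136448135 327.9073057585551 201.60701937715623 (array([0.4584, 0.0488, 1.3958]), array([ 0.1033,  0.0181, -0.9945]))
wrist 62.0272894345021 319.06260298126836 197.13497544131172 (array([ 0.2932, -0.6128,  0.3732]), array([-0.2682, -0.0962, -0.9585]))
blade_box scene [([233.8, 351.3], 0.85)]
blade_box top [([240.5, 339.2], 0.63)]
   [0.4629 0.0084 0.0057]
ledge_mid scene [([208.0, 335.1], 0.7)]
ledge_mid top [([215.3, 342.0], 0.74), ([239.7, 341.1], 0.5)]
   [0.5474 0.0023 0.0519]
end_plate_left scene [([216.3, 305.2], 0.52)]
end_plate_left top [([217.1, 309.5], 0.86)]
   [0.5453 0.1128 0.0709]
end_plate_right scene [([198.8, 363.7], 0.48)]
end_plate_right top [([219.8, 374.2], 0.56)]
   [ 0.5308 -0.1036  0.0524]
jar scene []
jar top [([252.9, 434.2], 0.71)]
tape scene [([281.5, 239.5], 0.82)]
tape top [([231.4, 230.3], 0.73)]
   [ 0.4991  0.3786 -0.0024]
grips scene [([182.8, 326.8], 0.62), ([207.5, 332.9], 0.4)]
grips top [([166.3, 376.9], 0.6)]
   [ 0.7234 -0.1141  0.0061]
```

View pics/top1.png

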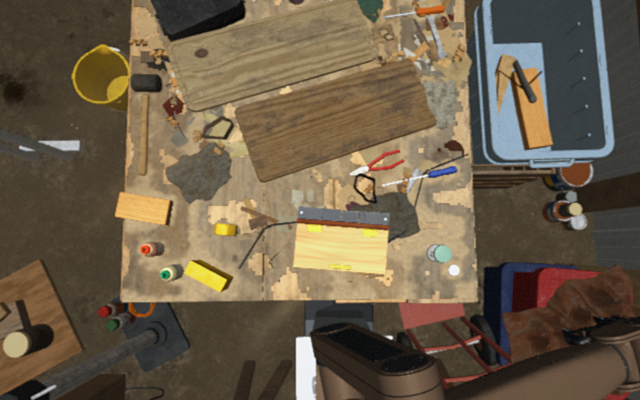

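View pics/scene1.png

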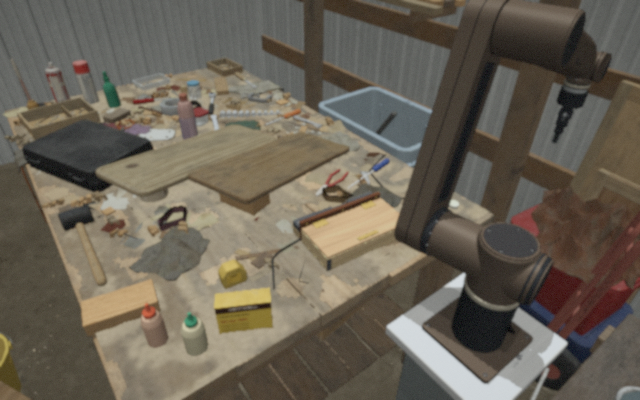

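Top view: the box spans roughly (293–390, 207–275). The dark ledge strip runs from (300,212) to (389,219), the jar is at (438,253), the tape at (226,229) and the pliers at (380,162). I'll zoom in for the box pose.

Run:
```python
from h import *
np.set_printoptions(precision=4,suppress=True)
p=imaging.read_camera("top")
c=p["pixels"][195:285,280:410]; cv2.imwrite("pics/topz.png",cv2.cvtColor(cv2.resize(c,None,fx=6,fy=6,interpolation=cv2.INTER_CUBIC),cv2.COLOR_RGB2BGR))
m=finder.masks_of("blade_box",p)[0]; 
cs=max(cv2.findContours(m["pixels"].astype(np.uint8),cv2.RETR_EXTERNAL,cv2.CHAIN_APPROX_NONE)[0],key=cv2.contourArea)
r=cv2.minAreaRect(cs);print(m["confidence"],r,cv2.boxPoints(r))
print(proj(p,[[.5,-.3,0],[.5,-.3,.1]]))
```

```text
Traceback (most recent call last):
IndexError: list index out of range
```

View pics/topz.png

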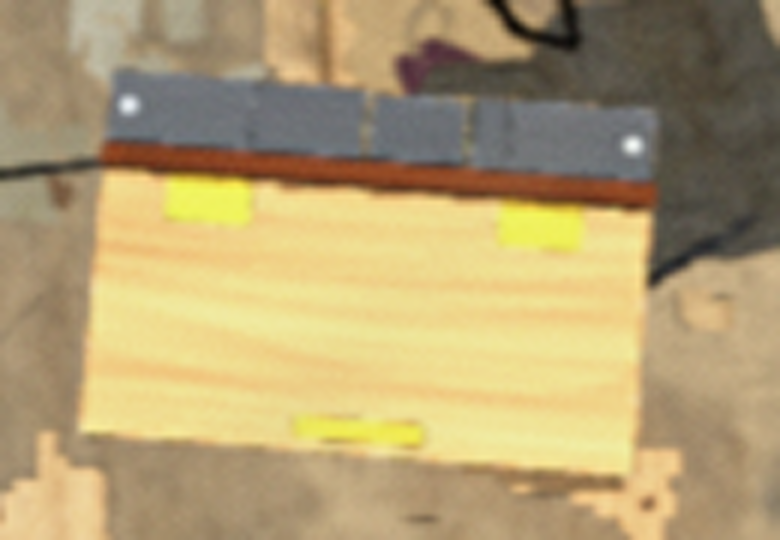

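```bash
cat > box.py <<'E'
from h import *
from scipy.optimize import least_squares
def fit(p,obs,x0=(.46,0,-.07)):
    B=np.array([o[0] for o in obs],float)/1000; uv=np.array([o[1] for o in obs],float)
    def W(x): return R.from_euler('z',x[2]).apply(B)+[x[0],x[1],0]
    r=least_squares(lambda x:(proj(p,W(x))-uv).ravel(),x0); return r.x,r.fun.reshape(-1,2)
E
python3 - <<'E'
from box import *
np.set_printoptions(precision=4,suppress=True)
p=imaging.read_camera("top")
z=lambda u,v:(280+(u+.5)/6-.5,195+(v+.5)/6-.5)
obs=[((100,150,51),z(117,70)),((100,-150,51),z(656,107)),((-100,150,58),z(80,433)),((-100,-150,58),z(630,472)),
((79.5,70,50.5),z(250,115)),((79.5,-70,50.5),z(510,133))]
x,f=fit(p,obs);print(x,f)
def inv(uv,zz):
    w=atz(p,(uv[1],uv[0]),zz); return R.from_euler('z',-x[2]).apply(w-[x[0],x[1],0])
print(inv(z(369,120),.05),inv(z(467,128),.05))
for l in ["jar","grips"]:
    r=finder.pinpoint(l,p); print(l,[atz(p,q["location"],0) for q in r[:2]])
s=telemetry.get_state();print(s["eef_pos"],R.from_quat(s["tcp_rot"]).as_matrix())
pr=lambda b:R.from_euler('z',x[2]).apply(np.array(b)/1000)+[x[0],x[1],0]
print(pr([79.5,-110,51]),pr([79.5,110,51]))
E
```

```text
[ 0.4683  0.0051 -0.0859] [[-1.1633 -0.766 ]
 [ 0.1584 -0.0881]
 [-0.2689  0.2211]
 [ 1.0568  0.8077]
 [ 0.4726 -0.2203]
 [-0.2737 -0.0178]]
[0.0809 0.0064 0.05  ] [ 0.0805 -0.0473  0.05  ]
jar [array([ 0.4243, -0.3158,  0.    ])]
grips [array([ 0.7319, -0.121 ,  0.    ])]
[ 0.2275 -0.6355  0.2313] [[ 0.9415  0.3371 -0.    ]
 [ 0.3371 -0.9415  0.0001]
 [-0.     -0.0001 -1.    ]]
[ 0.538  -0.1113  0.051 ] [0.5569 0.1078 0.051 ]
```

Box pose by fit: about (0.468, 0.005), yaw −4.9°, with the notch apparently near y −20 mm by sight. Feeling the ledge will confirm that. Now I'll swing in over the right plate at a safe height, with the fingers shut.

```bash
python3 -m crank '[[0.94,-0.78,0,0,0,0.274,0],[0.94,-0.78,0,0,0,0.274,0],[0.94,-0.78,0,0,0,0.274,0],[0.94,-0.78,0,0,0,0.274,0],[0.94,-0.78,0,0,0,0.274,0],[0.94,-0.78,0,0,0,0.274,0]]' 20
python3 - <<'E'
from h import *
s=telemetry.get_state();M=R.from_quat(s["tcp_rot"]).as_matrix();print(s["eef_pos"],M)
print(M.T@(np.array([.538,-.111,.2])-s["eef_pos"])/.15)
E
```

```text
time: 1.7
eef_pos: [0.3212, -0.4776, 0.2317]
tcp_rot: [0.999, -0.042, 0.0, 0.001]
contact_force: [-0.5, 0.1, 0.1]
opening: 0.004
[ 0.32122055 -0.47763175  0.23174656] [[ 9.96397081e-01 -8.48107050e-02  1.76950828e-05]
 [-8.48106207e-02 -9.96396345e-01 -1.21737695e-03]
 [ 1.20877913e-04  1.21149010e-03 -9.99999259e-01]]
[ 1.2326687  -2.55822806  0.20869365]
```

```bash
python3 -m crank '[[0.5,-1,0,0,0,0,0],[0.5,-1,0,0,0,0,0],[0.5,-1,0,0,0,0,0],[0.5,-1,0,0,0,0,0]]'; python3 -m crank '[[0.45,-1,0,0,0,0,0],[0.45,-1,0,0,0,0,0],[0.45,-1,0,0,0,0,0],[0.45,-1,0,0,0,0,0],[0.45,-1,0,0,0,0,0]]'
python3 - <<'E'
from h import *
s=telemetry.get_state();M=R.from_quat(s["tcp_rot"]).as_matrix();print(s["eef_pos"])
p=imaging.read_camera("wrist");save(p,"w2.png")
print(M.T@(np.array([.538,-.111,.2])-s["eef_pos"])/.15)
for l in ["end_plate_left","end_plate_right","ledge_mid","blade_box"]:
    print(l,[(x["location"],round(x["confidence"],2),atz(p,x["location"],.051)) for x in finder.pinpoint(l,p)[:2]])
print(proj(p,[[.538,-.111,.051]]))
E
```

```text
time: 2.1
eef_pos: [0.4096, -0.3333, 0.2315]
tcp_rot: [0.999, -0.043, 0.0, -0.0]
contact_force: [-0.6, -0.4, 0.2]
opening: 0.0
time: 2.6
eef_pos: [0.4895, -0.1911, 0.2314]
tcp_rot: [0.999, -0.042, 0.0, 0.0]
contact_force: [0.1, -1.2, 0.3]
opening: -0.0
[ 0.48954012 -0.1910606   0.23141427]
[ 0.27693159 -0.55917553  0.20913864]
end_plate_left []
end_plate_right [([134.8, 226.3], 0.65, array([ 0.53571841, -0.10686029,  0.051     ]))]
ledge_mid []
blade_box [([196.7, 153.2], 0.62, array([ 0.48074221, -0.02318975,  0.051     ]))]
[[230.19324042 132.02759804]]
```

View pics/w2.png

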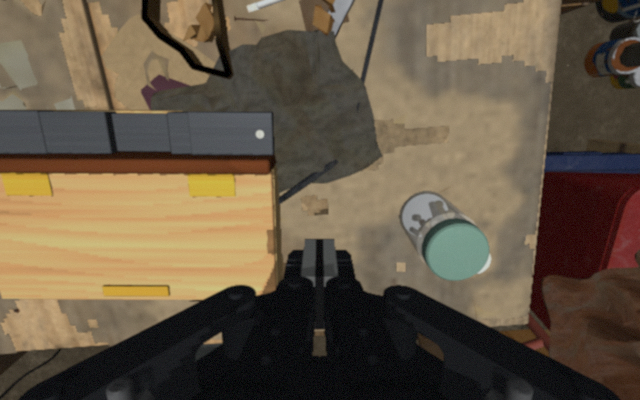

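Run:
```python
from box import *
np.set_printoptions(precision=4,suppress=True)
p=imaging.read_camera("wrist")
c=p["pixels"][95:185,0:290];cv2.imwrite("pics/w2z.png",cv2.cvtColor(cv2.resize(c,None,fx=2.75,fy=4,interpolation=cv2.INTER_CUBIC),cv2.COLOR_RGB2BGR))
for rc,z in [((112,273),.051),((298,278),.058),((155,274),.076),((132,188),.05),((132,110),.05),((132,43),.05),((110,0),.05)]: print(rc,z,atz(p,rc,z))
x=[.468,.005,-.085]
pr=lambda b:R.from_euler('z',x[2]).apply(np.array(b)/1000)+[x[0],x[1],0]
print(pr([100,-150,0]),pr([-100,-150,0]),pr([59,-150,0]),pr([79.5,-70,0]))
```

```text
(112, 273) 0.051 [ 0.5518 -0.1564  0.051 ]
(298, 278) 0.058 [ 0.3573 -0.1379  0.058 ]
(155, 274) 0.076 [ 0.5149 -0.156   0.076 ]
(132, 188) 0.05 [ 0.5406 -0.0726  0.05  ]
(132, 110) 0.05 [0.5473 0.002  0.05  ]
(132, 43) 0.05 [0.553  0.0661 0.05  ]
(110, 0) 0.05 [0.5766 0.1    0.05  ]
[ 0.5549 -0.1529  0.    ] [ 0.3556 -0.136   0.    ] [ 0.5141 -0.1495  0.    ] [ 0.5413 -0.0715  0.    ]
```

View pics/w2z.png

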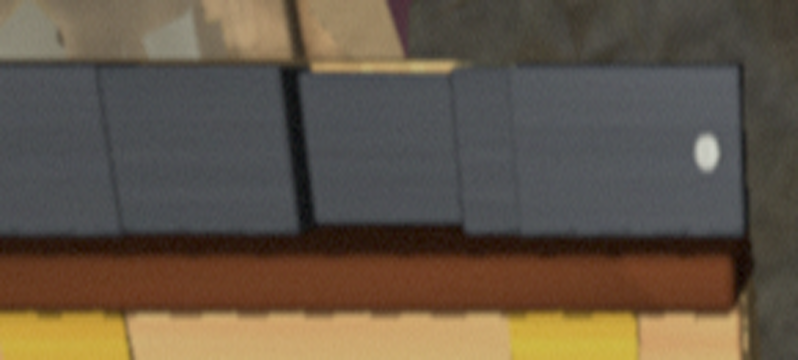

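Wrist view: the right plate spans columns 188–273. The notch shows between columns 107 and 167, with a dark wall shadow at its left edge. That puts its centre at roughly box y −23 mm. Next I'll descend over the right plate.

```bash
python3 -m crank '[[0.27,-0.65,0,0,0,0,0],[0.27,-0.65,0,0,0,0,0],[0.27,-0.65,0,0,0,0,0],[0.27,-0.65,0.5,0,0,0,0],[0.27,-0.65,0.85,0,0,0,0],[0.27,-0.65,0.85,0,0,0,0],[0.27,-0.65,0.85,0,0,0,0],[0.27,-0.65,0.85,0,0,0,0]]'
python3 - <<'E'
from h import *
s=telemetry.get_state();M=R.from_quat(s["tcp_rot"]).as_matrix();print(s["eef_pos"],s["contact_force"])
for n in ["wrist","top","scene"]:
    p=imaging.read_camera(n);save(p,n+"3.png")
    t=proj(p,[s["eef_pos"]])[0];print(n,t)
    c=p["pixels"][max(0,int(t[1])-60):int(t[1])+60,max(0,int(t[0])-80):int(t[0])+80]
    cv2.imwrite("pics/%s3z.png"%n,cv2.cvtColor(cv2.resize(c,None,fx=4,fy=4),cv2.COLOR_RGB2BGR))
E
```

```text
time: 3.7
eef_pos: [0.5376, -0.0987, 0.1043]
tcp_rot: [0.999, -0.044, -0.0, 0.0]
contact_force: [0.2, -0.3, 0.7]
opening: 0.001
[ 0.53764673 -0.0987338   0.1042962 ] [ 0.2062327  -0.32348309  0.69633184]
wrist [316.36710867 255.54419209]
top [374.49653787 216.7773437 ]
scene [362.26573727 185.27891263]
```

View pics/wrist3.png

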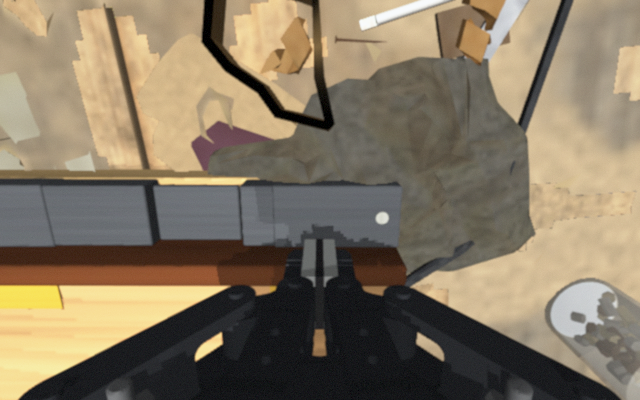

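View pics/scene3z.png

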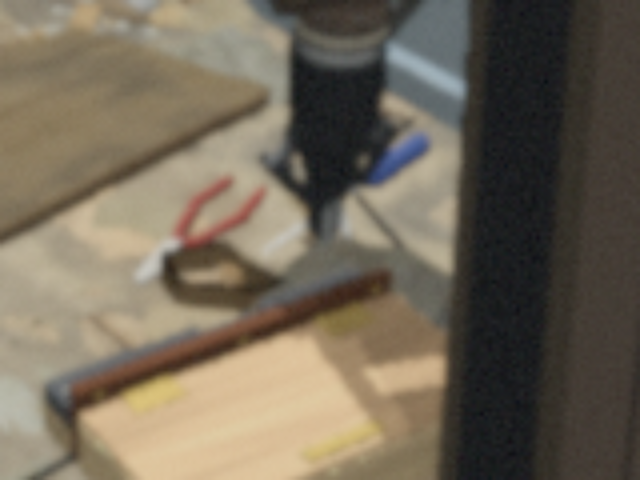

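Run:
```python
from h import *
p=imaging.read_camera("wrist")
for rc,z in [((183,320),.051),((184,400),.051),((247,240),.05),((247,255),.076),((247,390),.076),((212,240),.05),((212,155),.05),((212,274),.05),((212,46),.05)]: print(rc,z,atz(p,rc,z).round(4))
```

```text
(183, 320) 0.051 [ 0.561  -0.1026  0.051 ]
(184, 400) 0.051 [ 0.5561 -0.1516  0.051 ]
(247, 240) 0.05 [ 0.5226 -0.0469  0.05  ]
(247, 255) 0.076 [ 0.533 -0.063  0.076]
(247, 390) 0.076 [ 0.5263 -0.1395  0.076 ]
(212, 240) 0.05 [ 0.5464 -0.0505  0.05  ]
(212, 155) 0.05 [0.5511 0.0031 0.05  ]
(212, 274) 0.05 [ 0.5445 -0.072   0.05  ]
(212, 46) 0.05 [0.5572 0.0718 0.05  ]
```

```bash
python3 -m crank '[[0.013,0,0.2,0,0,0,0],[0.013,0,0.3,0,0,0,0],[0.013,0,0.3,0,0,0,0],[0.013,0,0.31,0,0,0,0],[0.013,0,0.32,0,0,0,0],[0.013,0,0.325,0,0,0,0]]'; python3 -m crank '[[0,0,0.007,0,0,0,0],[0,0,0.014,0,0,0,0],[0,0,0.02,0,0,0,0],[0,0,0.02,0,0,0,0]]'
```

```text
time: 4.5
eef_pos: [0.5402, -0.098, 0.056]
tcp_rot: [0.999, -0.043, 0.001, 0.0]
contact_force: [-0.7, -0.1, 0.2]
opening: -0.002
time: 4.9
eef_pos: [0.5394, -0.0977, 0.0519]
tcp_rot: [0.999, -0.043, -0.0, -0.0]
contact_force: [-0.6, -0.8, 0.1]
opening: 0.001
```

Measured TCP readings carry about 1 mm of noise. I'll go on in 0.6 mm steps.

```bash
python3 -m crank '[[0,0,0.004,0,0,0,0],[0,0,0.004,0,0,0,0]]'; python3 -m crank '[[0,0,0.004,0,0,0,0],[0,0,0.004,0,0,0,0]]'
```

```text
time: 5.1
eef_pos: [0.5395, -0.0978, 0.0514]
tcp_rot: [0.999, -0.043, -0.0, -0.0]
contact_force: [-1.3, -0.6, -0.3]
opening: -0.0
time: 5.3
eef_pos: [0.5396, -0.0978, 0.0511]
tcp_rot: [0.999, -0.043, 0.0, 0.0]
contact_force: [-0.6, -0.2, 1.1]
opening: -0.001
```

```bash
python3 -m crank '[[0,0,0.004,0,0,0,0],[0,0,0.004,0,0,0,0]]'
```

```text
time: 5.5
eef_pos: [0.5396, -0.0978, 0.0511]
tcp_rot: [0.999, -0.043, -0.0, 0.0]
contact_force: [-2.1, 0.1, 5.1]
opening: 0.002
```

Touched the right end plate: 5 N at z 0.0511, which matches its 51 mm top. Now sliding left along it.

```bash
python3 -m crank '[[0,-0.033,0,0,0,0,0],[0,-0.067,0,0,0,0,0],[0,-0.067,0,0,0,0,0]]'; python3 -m crank '[[0,-0.033,0,0,0,0,0],[0,-0.067,0,0,0,0,0],[0,-0.067,0,0,0,0,0]]'
```

```text
time: 5.8
eef_pos: [0.5413, -0.0876, 0.0511]
tcp_rot: [0.999, -0.043, 0.001, 0.0]
contact_force: [0.4, -1.1, 5.1]
opening: 0.004
time: 6.1
eef_pos: [0.5421, -0.0777, 0.0511]
tcp_rot: [0.999, -0.043, 0.001, 0.0]
contact_force: [-0.4, -1.5, 6.0]
opening: 0.001
```

```bash
python3 -m crank '[[0,-0.033,0,0,0,0,0],[0,-0.067,0,0,0,0,0],[0,-0.067,0,0,0,0,0]]'; python3 -m crank '[[0,-0.033,0,0,0,0,0],[0,-0.067,0,0,0,0,0],[0,-0.067,0,0,0,0,0]]'
```

```text
time: 6.4
eef_pos: [0.5429, -0.0677, 0.051]
tcp_rot: [0.999, -0.043, 0.001, 0.0]
contact_force: [0.0, -2.0, 5.5]
opening: -0.0
time: 6.7
eef_pos: [0.5429, -0.0568, 0.0501]
tcp_rot: [0.999, -0.043, -0.0, -0.0]
contact_force: [0.6, -1.2, 3.4]
opening: 0.001
```

It stepped down onto the ledge: z 0.0501, still 3.4 N. Continuing in 5 mm steps.

```bash
for i in 1; do python3 -m crank '[[0,-0.033,0,0,0,0,0],[0,-0.033,0,0,0,0,0]]'; done; python3 -m crank '[[0,-0.033,0,0,0,0,0],[0,-0.033,0,0,0,0,0]]'
```

```text
time: 6.9
eef_pos: [0.5432, -0.052, 0.0501]
tcp_rot: [0.999, -0.043, -0.0, -0.0]
contact_force: [0.6, -0.5, 2.3]
opening: -0.003
time: 7.1
eef_pos: [0.5436, -0.0472, 0.0501]
tcp_rot: [0.999, -0.043, -0.0, -0.0]
contact_force: [0.1, -0.8, 2.1]
opening: 0.002
```

```bash
python3 -m crank '[[0,-0.033,0,0,0,0,0],[0,-0.033,0,0,0,0,0]]';  python3 -m crank '[[0,-0.033,0,0,0,0,0],[0,-0.033,0,0,0,0,0]]'
```

```text
time: 7.3
eef_pos: [0.5435, -0.042, 0.0495]
tcp_rot: [0.999, -0.043, -0.001, -0.001]
contact_force: [0.1, -0.1, -1.0]
opening: -0.001
time: 7.5
eef_pos: [0.5441, -0.0372, 0.0497]
tcp_rot: [0.999, -0.043, -0.001, -0.0]
contact_force: [-1.3, -1.0, -0.8]
opening: -0.006
```

Fz dropped to zero at y ≈ −0.043, so the finger has run off the notch's right edge. That agrees with the visual notch, roughly −0.051 to +0.005. Moving to its centre and lowering.

```bash
python3 -m crank '[[0.005,-0.05,0,0,0,0,0],[0.005,-0.1,0,0,0,0,0],[0.005,-0.1,0,0,0,0,0]]'; python3 -m crank '[[0,0,0.01,0,0,0,0],[0,0,0.02,0,0,0,0],[0,0,0.027,0,0,0,0],[0,0,0.027,0,0,0,0]]'
```

```text
time: 7.8
eef_pos: [0.5467, -0.0221, 0.0502]
tcp_rot: [0.999, -0.043, -0.0, -0.0]
contact_force: [-0.0, 0.3, 1.0]
opening: -0.001
time: 8.2
eef_pos: [0.5465, -0.0233, 0.0459]
tcp_rot: [0.999, -0.043, -0.0, -0.0]
contact_force: [-0.7, 0.9, 0.5]
opening: 0.001
```

```bash
python3 -m crank '[[0,0,0.005,0,0,0,0],[0,0,0.01,0,0,0,0],[0,0,0.01,0,0,0,0]]';python3 -m crank '[[0,0,0.005,0,0,0,0],[0,0,0.01,0,0,0,0],[0,0,0.01,0,0,0,0]]'
```

```text
time: 8.5
eef_pos: [0.5467, -0.0232, 0.0446]
tcp_rot: [0.999, -0.043, -0.0, -0.0]
contact_force: [-0.6, 0.4, -0.3]
opening: 0.001
time: 8.8
eef_pos: [0.5469, -0.0232, 0.0438]
tcp_rot: [0.999, -0.043, -0.0, 0.0]
contact_force: [-2.7, -0.5, 5.8]
opening: 0.001
```

The finger went below ledge level freely and met the catch plate at z 0.0438, where 0.044 was expected. Pressing slowly.

```bash
python3 -m crank '[[0,0,0.005,0,0,0,0],[0,0,0.01,0,0,0,0],[0,0,0.015,0,0,0,0],[0,0,0.02,0,0,0,0],[0,0,0.02,0,0,0,0]]'
```

```text
time: 9.3
eef_pos: [0.5469, -0.0232, 0.0408]
tcp_rot: [0.999, -0.043, -0.0, 0.0]
contact_force: [-2.0, 0.3, 5.5]
opening: 0.001
```

```bash
python3 -m crank '[[0,0,0.005,0,0,0,0],[0,0,0.01,0,0,0,0],[0,0,0.015,0,0,0,0],[0,0,0.015,0,0,0,0]]'
```

```text
time: 9.7
eef_pos: [0.5469, -0.0232, 0.0385]
tcp_rot: [0.999, -0.043, -0.0, 0.0]
contact_force: [-1.6, -0.1, 5.5]
opening: -0.001
```

```bash
python3 -m crank '[[0,0,0.005,0,0,0,0],[0,0,0.01,0,0,0,0],[0,0,0.012,0,0,0,0],[0,0,0.012,0,0,0,0]]'; python3 -m crank '[[0,0,0.004,0,0,0,0],[0,0,0.004,0,0,0,0]]'
```

```text
time: 10.1
eef_pos: [0.5468, -0.0232, 0.0368]
tcp_rot: [0.999, -0.043, -0.0, 0.0]
contact_force: [-2.6, -0.3, 5.2]
opening: 0.002
time: 10.3
eef_pos: [0.5468, -0.0232, 0.0362]
tcp_rot: [0.999, -0.043, -0.0, 0.0]
contact_force: [-2.6, 0.2, 4.4]
opening: -0.003
```

```bash
python3 -m crank '[[0,0,0.004,0,0,0,0],[0,0,0.004,0,0,0,0]]'
```

```text
time: 10.5
eef_pos: [0.5468, -0.0232, 0.036]
tcp_rot: [0.999, -0.043, -0.0, 0.0]
contact_force: [-3.5, -0.0, 8.1]
opening: -0.001
```

```bash
python3 -m crank '[[0,0,0.003,0,0,0,0],[0,0,0.003,0,0,0,0]]'
python3 - <<'E'
from h import *
p=imaging.read_camera("scene");save(p,"s4.png")
c=p["pixels"][150:290,270:430];cv2.imwrite("pics/s4z.png",cv2.cvtColor(cv2.resize(c,None,fx=4,fy=4),cv2.COLOR_RGB2BGR))
E
```

```text
time: 10.7
eef_pos: [0.5469, -0.0232, 0.036]
tcp_rot: [0.999, -0.043, -0.0, 0.0]
contact_force: [-5.4, 0.3, 9.6]
opening: -0.0
```

View pics/s4z.png

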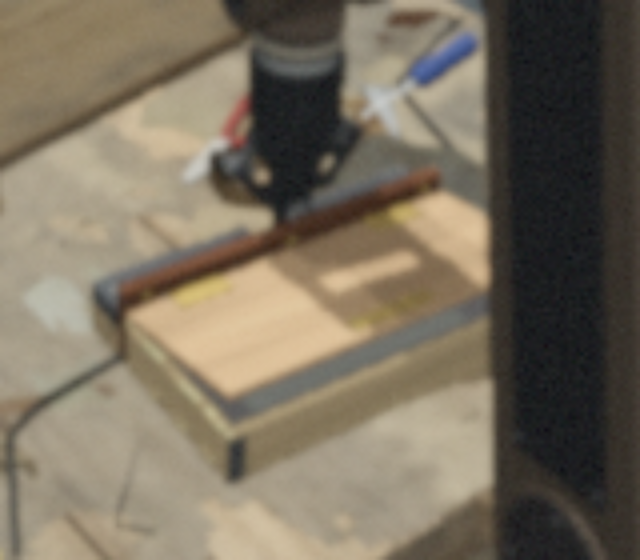

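The scene view shows the lid ajar: its front edge is lifted and a dark gap has opened. The plate sits at its stop, with z held at 0.0360 while the force rose to 9.6 N. Retracting straight up.

```bash
python3 -m crank '[[0,0,-0.03,0,0,0,0],[0,0,-0.15,0,0,0,0],[0,0,-0.4,0,0,0,0],[0,0,-0.7,0,0,0,0],[0,0,-1,0,0,0,0],[0,0,-1,0,0,0,0],[0,0,-1,0,0,0,0],[0,0,-1,0,0,0,0]]'
python3 - <<'E'
from h import *
np.set_printoptions(precision=4,suppress=True)
for n in ["wrist","scene","top"]:
    p=imaging.read_camera(n);save(p,n+"5.png")
    for l in ["jar","tape","grips"]:print(n,l,[(x["location"],atz(p,x["location"],0)) for x in finder.pinpoint(l,p)[:1]])
s=telemetry.get_state();print(s["time"],s["eef_pos"],s["contact_force"])
E
```

```text
time: 11.55
eef_pos: [0.5457, -0.0229, 0.1826]
tcp_rot: [0.999, -0.043, -0.001, -0.0]
contact_force: [-0.4, -0.0, 0.3]
opening: -0.003
wrist jar [([261.7, 593.4], array([ 0.4232, -0.3106,  0.    ]))]
wrist tape []
wrist grips []
scene jar []
scene tape [([278.2, 237.4], array([0.5103, 0.3774, 0.    ]))]
scene grips [([185.6, 326.3], array([ 0.724 , -0.0993,  0.    ]))]
top jar [([257.5, 432.7], array([ 0.4047, -0.3036,  0.    ]))]
top tape [([234.7, 227.4], array([0.4886, 0.3887, 0.    ]))]
top grips [([165.1, 378.3], array([ 0.7221, -0.1277,  0.    ]))]
12.15 [ 0.5468 -0.0231  0.1845] [-0.063   0.5339  0.0224]
```

View pics/wrist5.png

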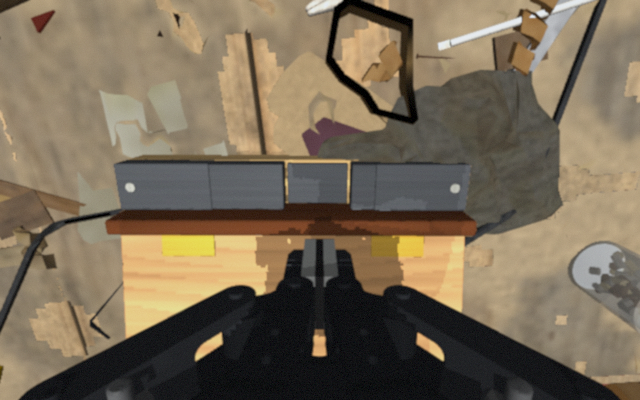

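View pics/scene5.png

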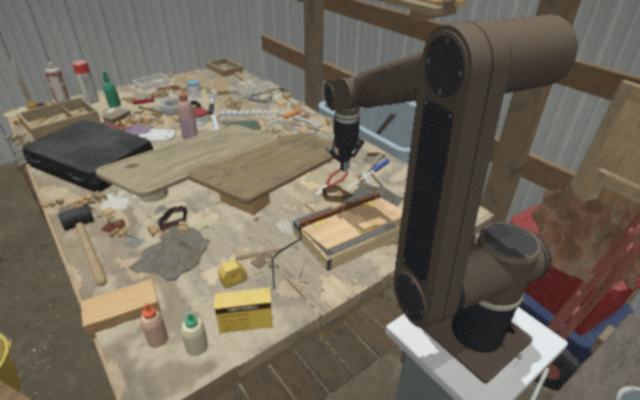

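Run:
```python
from h import *
p=imaging.read_camera("scene")
im=cv2.resize(p["pixels"][180:290,280:420],None,fx=5,fy=5,interpolation=cv2.INTER_CUBIC)[:,:,::-1].copy()
for a,c in [(0.14,(0,0,255)),(.17,(255,0,255)),(.2,(0,255,0))]:
    B=[[.045-.145*np.cos(a)-.0*np.sin(a),y,.058+.145*np.sin(a)] for y in (.15,-.05)]
    W=R.from_euler('z',-.085).apply(B)+[.469,.0064,0]
    u=proj(p,W); print(a,u)
    q=[tuple(int(v) for v in ((w-[280,180])*5+2)) for w in u]; cv2.line(im,q[0],q[1],c,1)
cv2.imwrite("pics/s6z.png",im)
```

```text
0.14 [[326.95747406 251.21457268]
 [384.30955254 226.52488132]]
0.17 [[326.85522823 249.90480678]
 [384.3105561  225.26666084]]
0.2 [[326.72662458 248.56869967]
 [384.28280429 223.9861144 ]]
```

View pics/s6z.png

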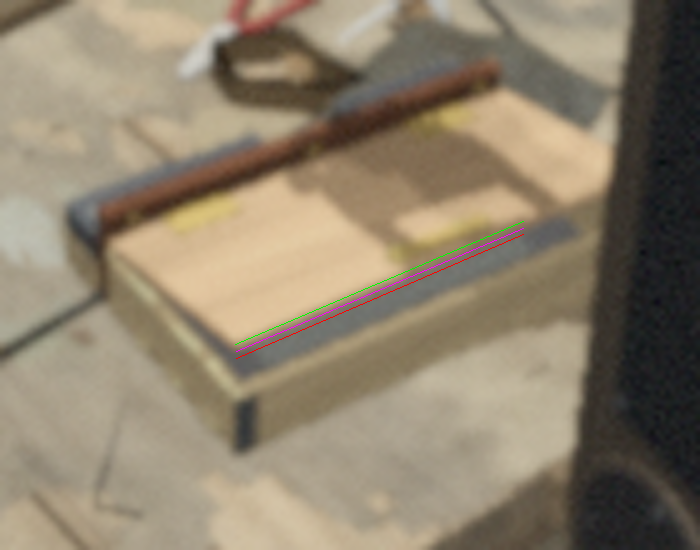

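The lid edge fits the 0.2 rad line best, and the tool is 0.11 m above the box, touching nothing. Handing in.

```bash
python3 -c "
from h import *
print(ticket.sign_off())"
```

```text
the job is handed in; nothing more can be done
None
```

The box is open: the catch plate is pressed to its stop and the lid stands ajar. I handed the job in at about 12 s of the 58 s allowed.

- **First touch and feel:** With the fingers shut I touched the right end plate (5 N at z 51.1 mm). I then slid left, stepped down 1 mm onto the ledge, and lost contact at the notch's right edge (y about −43 mm, world frame).
- **Notch position:** I felt only the notch's right edge, not the left. The centre, about 23 mm to the right of the ledge midpoint, comes from the top and wrist pictures, which agreed with the felt edge to within a few millimetres.
- **Press:** The finger met the plate at z 43.8 mm. It moved down at about 5 N and stopped at z 36.0 mm. The force then rose to 9.6 N with no more movement, so I stopped there and withdrew straight up to z 184 mm.
- **Last checks:** The wrist force was about zero. In the scene picture the lid's front edge fits 0.2 rad better than the 0.14 or 0.17 I also drew, though the picture is blurred.
- **Jar, tape and pliers:** The arm touched none of them. The networks' before and after positions differ by 1–2 cm, which I put down to network noise because the tool stayed well clear of all three.

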